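Mount the pastry roller between its centres

ROBOT

A 6-joint arm with a two-finger parallel gripper is mounted at the origin on a cart in front of the work surface, level with it; the furniture and walls round the work are solid. World frame = base frame: x ahead of the robot, y to its left, z up, the work surface at z = 0. Lengths are in m, angles in rad, forces in N, time in s.
With the tool pointing down it reaches from about 0.3 to 0.775 m from the base axis. Payload 14.6 kg.
Tool frame: the origin (TCP) lies midway between the tips of the shut fingers; the grasp point (between the pads) lies 19 mm behind it (ctrl.tcp_to_grasp is the z of the grasp point in the tool frame, in m); z points along the fingers, y is the line along which they close (so a half turn about z gives the same grasp; the last joint's range is limited). The gripper opens to 94 mm and grips with 3 to 60 N. Pads are 16 mm wide; open, the fingers measure 119 mm over their backs; the gripper's body (75 mm by 177 mm) begins 78 mm behind the grasp point.
Start: joints at [-1.285, 0.3, 1.521, -0, 1.321, -0.067], TCP at [0.19, -0.516, 0.172] pointing down, gripper open.
Joint ranges: [-3.03, 3.03], [-0.79, 2.21], [0.23, 2.52], [-1.04, 4.18], [0, 3.07], [-2.55, 2.55]. Speed limits (rad/s): [2.22, 2.22, 2.57, 3.14, 3.14, 3.14].

INTERFACE

Orientations are given as [roll, pitch, yaw] about the fixed x, y, z axes, in that order (R = Rz(yaw) Ry(pitch) Rx(roll)).
In Python, from station import monitor, camera, ctrl gives the robot as it stands.
- The arm moves only by the tool apply_moves, never from a script. Its argument "plan" is one flat list of numbers, 4 for each row, row after row: the shift along the tool's x, y, z in mm, then the turn about the tool's z in rad. In form: [dx, dy, dz, spin, dx, dy, dz, spin, ...]. A call has 1 to 20 rows; each row shifts and turns the commanded pose from where the row before left it, along the tool's axes as they then stand; what a row does not reach is not made up. A row lasts 1/10 s, in which the tool goes at most 50 mm and 8.59 degrees, less where a joint would pass 70% of its speed; a pose out of reach is approached as far as the arm can. A call is refused whole if a number of a shift passes 50 or a number of a turn 0.15, either way. A call with a gripper value outside its range is refused whole. "hand" is the gripper command: -1 is shut, 1 is fully open, values between are in proportion, set as the call begins (left out, the last holds). The fingers move at their own pace and stop on an object; "squeeze" is the grip in N (left out, the last holds). Time passes only in rows, so rows that do not move let the fingers close. It gives the time, the measured TCP pose, the force, the opening and the grip force at its end, in the units of the state.
- monitor.get_obs(): the state, without advancing time (a new reading comes with each control period).
- camera(name): name is "scene" or "top" or "wrist"; returns a dict with "image" (420x560x3 uint8, red, green, blue), "range_z" (420x560 float32, m along the optical axis (not along the pixel's ray), 0 where there is no reading), "mtx" (3x3 intrinsics, pixels), "rvec" (rotation vector, rad) and "tvec" (3), from world to camera coordinates, as OpenCV has them. Camera axes: x right, y down, z forward; pixel columns grow to the right and rows downward; lengths in m; the calibration is good to about 2 mm. A picture is of the moment at which its call begins.
- ctrl.hand_in(): hands the job in; it is judged then, once.
The state is a dict: "time_s": time; "qpos": joint angles; "joint_vel": joint speeds; "tau": joint torques, N m; "ee_pos": TCP position; "eef_rot": TCP orientation; "force": force on the tool from outside, world axes, zero at the start; "moment": the same for the moment, N m; "grip_width": finger opening in m; "grip_force": force on a finger pad.
Only numpy, scipy, OpenCV 4.12 (cv2) and the standard library are available. Lean on these libraries where they do the work, as an engineer would, in place of code of your own. Each camera call takes 0.05 s, during which the arm holds its last target. There are 200 camera calls.

TASK

Put the washed wooden pastry roller back into its stand: draw the blue tailstock back, take the roller from the sloping rack and lay it on the two black rests, then slide the tailstock in firmly until the steel cones have entered both end sockets and lifted the roller off the rests, level and held between the centres. Let go of everything, and do not shift or topple the jars, the mill or the card holder.

Things in the scene. Friction and masses are not known exactly. Their poses are not given: they have to be found in the camera images.
- roller: Loose pale beech roller, 40 mm diameter, 150 mm long, about 0.2 kg. Origin at its middle on the axis; its x axis runs along it (both ends alike). A round socket, 20 mm diameter and 18 mm deep, is open in each end face. It starts in the rack, sloping 30 degrees, its +x end up; grip it across its diameter at the middle.
- rack: Fixed dark wooden rack, base 150 (x) x 100 (y) x 14 mm, origin at its underside's centre. Two V jaws, 48 mm either side of the roller's middle (112 mm up), carry the roller, rising to the rack's +x at 30 degrees. 40 mm stop plate at the low end; a 16 mm wide beam runs under the roller, 31 mm from its axis. The roller lifts out square to its slope.
- stand: Fixed grey stand, base 90 (x) x 300 (y) x 18 mm, origin at its underside's centre. Line of centres along its y, 85 mm up. Grey head block at -y (50 x 40 mm, 113 mm high). Two black V rests 10 mm thick at y = -67 and +23 mm hold the roller's axis 81 mm up, 4 mm below the centres; they reach 25 mm either side in x. Mounted, the roller's middle is at y = -30 mm, 85 mm up.
- tailstock (a joint): Slide of the blue tailstock along the stand's y, in m: 0 when the cones just hold the roller, 0.050 fully back (+y). It starts too far in for the roller to fit. It takes about 4 N to slide and stays where left; seating the roller takes 10 to 18 N toward -y, until it stops near 0. Without a roller it runs in to -0.010.
- tail_knob (a point): Middle of the upright black cylindrical knob on top of the tailstock: 26 mm diameter, 40 mm high (20 mm above and below this point), 144 mm above the worktop. The blue block below the knob is 44 (x) x 40 (y) mm, 118 mm high, with its own cone toward -y.
- head_tip (a point): Tip of the fixed steel head cone, pointing to the stand's +y on the line of centres: 15 mm long, 24 mm diameter at the root, 6 mm at the tip.
- tail_tip (a point): Tip of the tailstock's like cone, pointing to -y. With the tailstock fully back the roller fits between the tips with its middle at y = -18 to +8 mm of the stand, best -5 mm; the tailstock then pushes it along the rests onto the head cone.
- jar_red: Bystander: preserve jar with a red lid, 60 mm diameter, 75 mm high; origin at the centre of its underside.
- jar_green: Bystander: preserve jar with a green lid, 60 mm diameter, 75 mm high; origin at the centre of its underside.
- jar_yellow: Bystander: jar with yellow-orange contents and a red lid, 59 mm diameter, 75 mm high; origin at the centre of its underside.
- mill: Bystander: turned brown wooden mill, 52 mm diameter, 140 mm high; origin at the centre of its underside.
- card: Bystander: small table card holder with a black foot, 45 x 66 x 64 mm; origin at the centre of its underside.
There are look-alikes about, which are no part of the job. There is more than one size of the roller; the one meant has the size given above.

How it is judged:
At the end, for the whole second after the job is handed in: Roller carried by both cones, clear of the rests: middle within 3 mm of the line of centres sideways, 83 to 88 mm above the stand's underside, within 6 mm of its mounted place along it, axis within 0.03 rad, tailstock within 5 mm of 0, at rest (x of roller in the frame of stand between -0.003 and 0.003 m and y of roller in the frame of stand between -0.036 and -0.024 m and z of roller in the frame of stand between 0.083 and 0.088 m and angle between the x axis of roller and the y axis of stand, either way round below 0.03 rad and value of joint tailstock between -0.005 and 0.005 m and linear speed of roller below 0.01 m/s); the robot touches nothing.
It fails at once if jar red shifted by more than 20 mm or tipped (distance of jar_red from where it was at the start of the episode above 0.02 m or angle between jar_red's own z axis and vertical above 0.35 rad).
It fails at once if jar green shifted by more than 20 mm or tipped (distance of jar_green from where it was at the start of the episode above 0.02 m or angle between jar_green's own z axis and vertical above 0.35 rad).
It fails at once if jar yellow shifted by more than 20 mm or tipped (distance of jar_yellow from where it was at the start of the episode above 0.02 m or angle between jar_yellow's own z axis and vertical above 0.35 rad).
It fails at once if mill shifted by more than 20 mm or tipped (distance of mill from where it was at the start of the episode above 0.02 m or angle between mill's own z axis and vertical above 0.35 rad).
It fails at once if card shifted by more than 20 mm or tipped (distance of card from where it was at the start of the episode above 0.02 m or angle between card's own z axis and vertical above 0.35 rad).
It also fails if it takes over 58 s, if anything falls off the work surface, if the arm or the gripper's body presses on something with over 40 N, if the wrist force passes 120 N, or if a joint passes its speed limit or range.

## Working session

There is one attempt and no reset: what is moved stays moved. The work goes in short steps, Python scripts to look and compute and a tool call to move; the robot and the scene stay as the last step left them, time stands still between calls to the robot, and variables do not carry over. Pictures are saved under pics/ and viewed, at most 10 in all, crops included, and the job is handed in when it is done.

Besides the shell and the picture viewer there is one more tool, called after ">>>" as name(argument=value, ...) on one line, values as JSON. apply_moves: Moves the arm, as the interface text tells. Its arguments: {"type":"object","properties":{"plan":{"type":"array","items":{"type":"number"}},"hand":{"type":"number"},"squeeze":{"type":"number"}},"required":["plan"]}

```bash
ls; mkdir -p pics; cat > h.py <<'E'
import numpy as np, cv2
from station import monitor, camera, ctrl
from scipy.spatial.transform import Rotation as R
def cloud(c):
    K=c["mtx"];z=c["range_z"];h,w=z.shape
    u,v=np.meshgrid(np.arange(w),np.arange(h))
    P=np.stack([(u-K[0,2])/K[0,0]*z,(v-K[1,2])/K[1,1]*z,z],-1)
    Rm=cv2.Rodrigues(np.array(c["rvec"],float))[0]
    W=(P-np.array(c["tvec"]).reshape(3))@Rm
    W[z<=0]=np.nan
    return W
def save(n,im): cv2.imwrite(f"pics/{n}.png",im[...,::-1])
E
python3 - <<'E'
from h import *
import pickle
d={}
for n in("scene","top","wrist"):
    d[n]=camera(n)
pickle.dump(d,open("d.pkl","wb"))
save("a_scene",d["scene"]["image"]);save("a_top",d["top"]["image"])
print(monitor.get_obs(),ctrl.tcp_to_grasp)
for n in d:
    Rm=cv2.Rodrigues(np.array(d[n]["rvec"],float))[0];print(n,-Rm.T@np.array(d[n]["tvec"]).reshape(3),Rm[2])
E
```

```text
pics
{'time_s': 0.15, 'qpos': array([-1.28459940e+00,  3.00332988e-01,  1.52142616e+00, -4.31195995e-06,
        1.32069934e+00, -6.66065503e-02]), 'joint_vel': array([-0.00164801, -0.00183001, -0.00273371,  0.00136644,  0.00034579,
       -0.00040956]), 'tau': array([-3.61969678e-04, -5.31959689e+01, -3.52816987e+01,  7.07774190e-02,
        2.36027234e-02, -7.45602483e-05]), 'ee_pos': array([ 0.18997067, -0.51591121,  0.17182764]), 'eef_rot': array([-3.14072846e+00, -5.34600227e-05,  3.52804522e-01]), 'force': array([-0.20638186,  0.00813427,  0.13141895]), 'moment': array([ 0.02232839, -0.00908439,  0.02792802]), 'grip_force': 0.0, 'grip_width': 0.09416989034649302} -0.0188
scene [-0.50972523  0.64932406  0.7607516 ] [ 0.73621726 -0.47940015 -0.47766059]
top [ 0.35207156 -0.04816833  1.16911941] [ 0.12570191  0.0140981  -0.99196788]
wrist [ 0.25574154 -0.49129559  0.38432571] [-0.23138978 -0.08362503 -0.96926035]
```

View pics/a_scene.png

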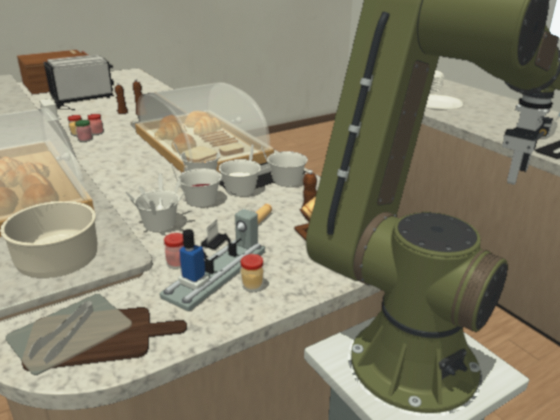

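View pics/a_top.png

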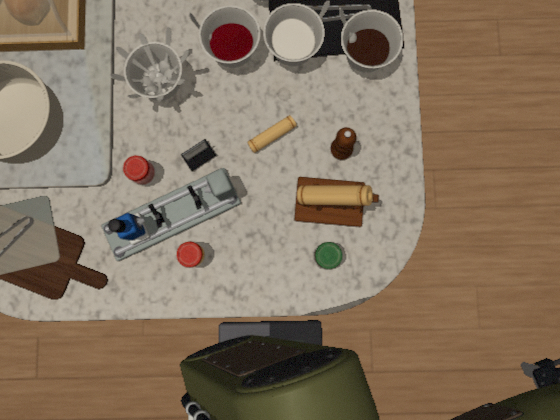

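The top view shows the stand running from the blue tailstock (126,228) to the head (220,185). The rack and roller are at (333,196), and the short decoy roller is at (272,133). The jars are at (137,168), (189,254) and (328,255), the card at (198,155) and the mill at (343,143).

```bash
python3 - <<'E'
from h import *
import pickle
d=pickle.load(open("d.pkl","rb"));c=d["top"];W=cloud(c);im=c["image"]
hsv=cv2.cvtColor(im,cv2.COLOR_RGB2HSV)
def box(u0,u1,v0,v1):
    m=np.zeros(W.shape[:2],bool);m[v0:v1,u0:u1]=True;return m
def st(n,m):
    P=W[m&np.isfinite(W[...,2])];print(n,len(P),"mean",P.mean(0).round(4),"min",P.min(0).round(3),"max",P.max(0).round(3));return P
z=W[...,2]
st("table",box(280,300,260,290))
for n,b in dict(red=(118,156,150,190),yel=(172,208,236,274),green=(310,348,238,275),mill=(325,362,122,165),card=(180,218,138,172)).items():
    m=box(*b); P=st(n,m&(z>.03)); 
    t=P[P[:,2]>P[:,2].max()-.012]; print("   top centre",((t.min(0)+t.max(0))/2).round(4))
# roller
H=hsv
m=box(285,390,170,230)&(H[...,0]>8)&(H[...,0]<28)&(H[...,2]>150)&(z>.05)
P=st("roller",m)
x=P[:,:2]-P[:,:2].mean(0);w,V=np.linalg.eigh(x.T@x);a=V[:,1];s=x@a
print("axis",a,"ang",np.arctan2(a[1],a[0]),"slope fit",np.polyfit(s,P[:,2],1),s.min(),s.max())
# ridge: per slice max z
for q in np.linspace(s.min(),s.max(),9)[:-1]:
    k=(s>=q)&(s<q+(s.max()-s.min())/8);T=P[k];i=T[:,2].argsort()[-15:];print(T[i].mean(0).round(4),(x[k]@V[:,0]).min().round(4),(x[k]@V[:,0]).max().round(4))
r=box(285,390,170,230)&(z<.03)&(z>.008)&(H[...,2]<140);P=st("rackbase",r)
print(cv2.minAreaRect(P[:,:2].astype(np.float32)*1000))
r=box(95,250,160,265)&(z>.011)&(z<.024);P=st("standbase",r);print(cv2.minAreaRect(P[:,:2].astype(np.float32)*1000))
r=box(95,250,160,265)&(z>.105)&(z<.12)&(H[...,0]<110)&(H[...,1]<80);P=st("head",r);print(cv2.minAreaRect(P[:,:2].astype(np.float32)*1000))
r=box(95,160,190,265)&(z>.135);P=st("knob",r);print(cv2.minAreaRect(P[:,:2].astype(np.float32)*1000))
r=box(95,160,190,265)&(z>.105)&(H[...,0]>95)&(H[...,0]<130)&(H[...,1]>120);P=st("blue",r);print(cv2.minAreaRect(P[:,:2].astype(np.float32)*1000))
b=im[160:270,90:400];save("crop",cv2.resize(b,None,fx=2.5,fy=2.5))
E
```

```text
table 597 mean [ 3.4e-01 -6.4e-02  2.0e-04] min [ 0.308 -0.086 -0.006] max [ 0.372 -0.042  0.007]
red 707 mean [0.5682 0.2507 0.0678] min [0.543 0.225 0.03 ] max [0.599 0.284 0.08 ]
   top centre [0.5713 0.2561 0.0742]
yel 627 mean [0.3866 0.1398 0.0713] min [0.359 0.114 0.03 ] max [0.416 0.169 0.081]
   top centre [0.3867 0.1425 0.075 ]
green 635 mean [ 0.3776 -0.1432  0.0733] min [ 0.35  -0.173  0.036] max [ 0.405 -0.116  0.081]
   top centre [ 0.3777 -0.1454  0.0754]
mill 508 mean [ 0.6093 -0.1831  0.1028] min [ 0.595 -0.208  0.03 ] max [ 0.636 -0.165  0.146]
   top centre [ 0.6163 -0.1862  0.1403]
card 164 mean [0.6119 0.133  0.052 ] min [0.553 0.079 0.031] max [0.63  0.16  0.113]
   top centre [0.554  0.0812 0.1115]
roller 1061 mean [ 0.4964 -0.1521  0.129 ] min [ 0.476 -0.245  0.081] max [ 0.52  -0.083  0.168]
axis [0.11084708 0.99383747] ang 1.4597209839977114 slope fit [-0.53441829  0.12899491] -0.09331973936673099 0.0701864771314025
[ 0.4941 -0.229   0.1376] -0.0154 0.0006
[ 0.4909 -0.2093  0.1663] -0.0154 0.0141
[ 0.4922 -0.2011  0.1618] -0.0175 0.0145
[ 0.4937 -0.181   0.1
[... 441 characters left out ...]
0.041 0.011] max [0.599 0.346 0.024]
((488.7748107910156, 193.13088989257812), (304.4293212890625, 220.3170928955078), 89.35794067382812)
head 468 mean [0.5294 0.0765 0.1123] min [0.421 0.051 0.105] max [0.557 0.275 0.119]
((491.36102294921875, 170.84193420410156), (50.48311996459961, 245.68063354492188), 22.31736946105957)
knob 190 mean [0.4427 0.2685 0.1591] min [0.431 0.258 0.136] max [0.455 0.284 0.167]
((443.0068054199219, 270.9359130859375), (24.501943588256836, 25.338275909423828), 48.129798889160156)
blue 326 mean [0.4452 0.2588 0.1184] min [0.421 0.241 0.105] max [0.471 0.284 0.164]
((446.6708679199219, 263.97955322265625), (45.45932388305664, 38.22712707519531), 17.606040954589844)
```

View pics/crop.png

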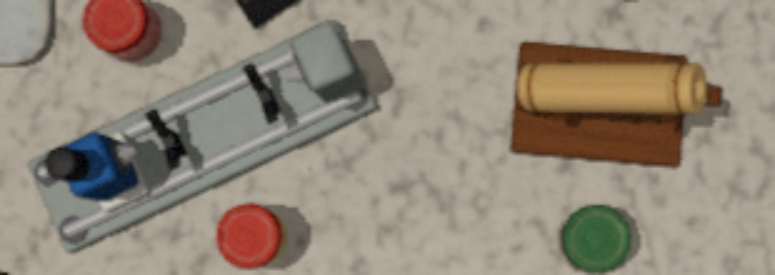

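```bash
cat >> h.py <<'E'
def tool(dw,yaw):  # world shift (m) -> tool shift mm
    c,s=np.cos(yaw),np.sin(yaw)
    return np.round(1000*np.array([c*dw[0]+s*dw[1], s*dw[0]-c*dw[1], -dw[2]]),1)
E
python3 - <<'E'
from h import *
import pickle
d=pickle.load(open("d.pkl","rb"));c=d["top"];W=cloud(c);im=c["image"];z=W[...,2]
m=np.zeros(z.shape,np.uint8);m[160:265,95:250]=1
r=((z>.0105)&(z<.026)&(m>0)).astype(np.uint8)
r=cv2.morphologyEx(r,cv2.MORPH_OPEN,np.ones((3,3)))
# keep points in band around coarse line
e=np.array([.444,.271]);h=np.array([.536,.075]);u=(e-h)/np.linalg.norm(e-h);n=np.array([u[1],-u[0]])
P=W[r>0][:,:2];q=(P-h)@n;P=P[abs(q)<.065];
R_=cv2.minAreaRect((P*1000).astype(np.float32));print(R_,u)
# robust: percentile edges along long axis
a=np.deg2rad(R_[2]);print(a)
for A in (R_[2],R_[2]+90):
    v=np.array([np.cos(np.deg2rad(A)),np.sin(np.deg2rad(A))]);s=P@v;print(A,np.percentile(s,[0,1,50,99,100]).round(4))
k=(z>.106)&(z<.12)&(m>0);k[:,:200]=False
T=W[k];print("head top",cv2.minAreaRect((T[:,:2]*1000).astype(np.float32)),len(T))
E
```

```text
((478.4670715332031, 193.2744140625), (91.26727294921875, 299.84918212890625), 23.891700744628906) [-0.42490714  0.90523694]
0.41698884189495533
23.891700744628906 [0.4701 0.4708 0.506  0.5595 0.5614]
113.8917007446289 [-0.167  -0.1607 -0.0206  0.1305  0.1329]
head top ((530.3938598632812, 76.16910552978516), (50.53831481933594, 39.80747604370117), 24.266403198242188) 463
```

>>> apply_moves(plan=[0,0,-45,-0.066,0,0,-45,0,32.6,-21.9,0,0,32.6,-21.9,0,0,32.6,-21.9,0,0,32.6,-21.9,0,0,32.6,-21.9,0,0,32.6,-21.9,0,0,32.6,-21.9,0,0,32.6,-21.9,0,0,32.6,-21.9,0,0,32.6,-21.9,0,0,32.6,-21.9,0,0,0,0,0,0], hand=1)

```text
time_s: 1.55
ee_pos: [0.421, -0.1472, 0.262]
eef_rot: [-3.141, -0.0, 0.423]
force: [0.2, -0.6, -0.1]
grip_width: 0.0939
grip_force: 0.0
```

>>> apply_moves(plan=[17.5,-33.8,0,0,17.5,-33.8,0,0,17.5,-33.8,0,0,17.5,-33.8,0,0,17.5,-33.8,0,0,17.5,-33.8,0,0,17.5,-33.8,0,0,17.5,-33.8,0,0,17.5,-33.8,0,0,17.5,-33.8,0,0,17.5,-33.8,0,0,0,0,30,0,0,0,0,0], hand=0.3)

```text
time_s: 2.85
ee_pos: [0.4431, 0.2672, 0.2288]
eef_rot: [3.141, 0.006, 0.42]
force: [0.1, 0.3, 0.9]
grip_width: 0.0612
grip_force: 0.0
```

```bash
python3 - <<'E'
from h import *
o=monitor.get_obs();print(o["ee_pos"],o["eef_rot"],o["grip_width"])
c=camera("wrist");W=cloud(c);save("w1",c["image"]);z=W[...,2]
u=np.array([-.4067,.9135]);x=np.array([.9135,.4067]);S=np.array([.4785,.1933])
q=W[...,:2]-S;Y=q@u;X=q@x
m=(z>.157)&(z<.17)&(abs(X)<.03)&(Y>.05)&(Y<.14)
P=W[m];print(m.sum(),X[m].min(),X[m].max(),Y[m].min(),Y[m].max(),np.median(P[:,2]))
m=(z>.1)&(z<.122)&(abs(X)<.04)&(Y>.05)&(Y<.14);print("block",X[m].min(),X[m].max(),Y[m].min(),Y[m].max())
E
```

```text
[0.44314178 0.26721478 0.22884921] [3.1411132  0.00610835 0.41977527] 0.06122946611018851
724 -0.01275273339422816 0.01175544483527149 0.0749043981395906 0.1000855003199008 0.1637946516571523
block -0.023135144595001617 0.02095415826952854 0.05920690645476584 0.10106397970539632
```

View pics/w1.png

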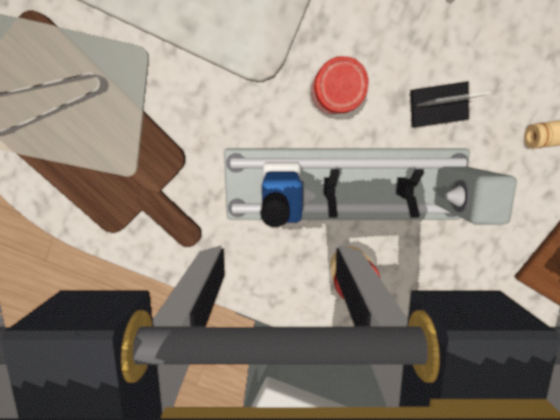

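The knob is at (275,208), a few mm off the centre between the fingers at (222,260) and (340,260). I'll correct for that, descend and grip it.

>>> apply_moves(plan=[2,-4.5,20,0,0,0,25,0,0,0,25,0,0,0,15,0,0,0,10,0,0,0,0,0,0,0,0,0])

```text
time_s: 3.6
ee_pos: [0.445, 0.2725, 0.1385]
eef_rot: [-3.142, -0.001, 0.418]
force: [-0.1, 0.1, -0.0]
grip_width: 0.0613
grip_force: 0.0
```

>>> apply_moves(plan=[0,0,0,0,0,0,0,0,0,0,0,0,0,0,0,0,0,0,0,0,0,0,0,0], hand=-1, squeeze=35)

```text
time_s: 4.2
ee_pos: [0.4443, 0.2727, 0.1373]
eef_rot: [-3.142, 0.0, 0.419]
force: [-0.3, 0.2, -0.1]
grip_width: 0.0164
grip_force: 0.0
```

```bash
python3 - <<'E'
from h import *
o=monitor.get_obs();print(o["ee_pos"],o["eef_rot"],o["grip_width"],o["grip_force"])
c=camera("wrist");W=cloud(c);z=W[...,2]
K=c["mtx"];
for p in [o["ee_pos"],[.4433,.2723,.164]]:
    print(cv2.projectPoints(np.array([p],float),np.array(c["rvec"],float),np.array(c["tvec"],float),K,None)[0].ravel())
save("w2",c["image"])
u=np.array([-.4067,.9135]);x=np.array([.9135,.4067]);S=np.array([.4785,.1933])
q=W[...,:2]-S;Y=q@u;X=q@x
m=(z>.157)&(z<.17)&(abs(X)<.03)&(Y>.05)&(Y<.14)
print(m.sum(),X[m].min(),X[m].max(),Y[m].min(),Y[m].max(),np.median(z[m]))
E
```

```text
[0.44432297 0.27269782 0.13727125] [-3.14158378e+00  1.79452969e-05  4.18873829e-01] 0.01635366102959884 0.0
[280.97510075 240.71410895]
[281.02281256 257.23966836]
1226 -0.013030802172352456 0.012034568827995673 0.07658146359340881 0.09818677061800019 0.1639041438462826
```

View pics/w2.png

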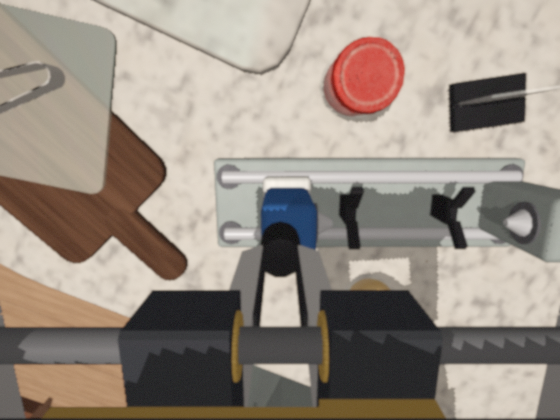

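The fingers straddle the knob at (281,250). I'll wait for them to settle on it.

>>> apply_moves(plan=[0,0,0,0,0,0,0,0,0,0,0,0])

```text
time_s: 4.55
ee_pos: [0.4443, 0.2727, 0.1372]
eef_rot: [3.142, 0.0, 0.419]
force: [0.3, 0.8, -0.3]
grip_width: 0.0003
grip_force: 0.0
```

```bash
python3 - <<'E'
from h import *
o=monitor.get_obs();print(o["grip_width"],o["grip_force"])
c=camera("wrist");W=cloud(c);z=W[...,2]
s=camera("scene");
a=c["image"][150:400,130:430];p=cv2.projectPoints(np.array([[.4443,.2727,.137]]),np.array(s["rvec"],float),np.array(s["tvec"],float),s["mtx"],None)[0].ravel().astype(int);print(p)
b=s["image"][max(p[1]-60,0):p[1]+60,max(p[0]-60,0):p[0]+60]
save("w3",np.hstack([cv2.resize(a,(480,400)),cv2.resize(b,(320,400))]))
for v in range(200,300,12): print(v,z[v,240:320:8].round(3))
E
```

```text
0.00026476444231394113 0.0
[187 241]
200 [0.017 0.018 0.018 0.094 0.102 0.102 0.102 0.103 0.102 0.018]
212 [0.018 0.017 0.02  0.117 0.118 0.118 0.118 0.118 0.118 0.116]
224 [0.019 0.017 0.017 0.117 0.132 0.136 0.132 0.117 0.119 0.117]
236 [0.028 0.028 0.028 0.145 0.157 0.16  0.158 0.145 0.117 0.117]
248 [ 0.    -0.001  0.001  0.164  0.175  0.17   0.176  0.162  0.118  0.117]
260 [0.    0.001 0.193 0.192 0.192 0.189 0.192 0.193 0.193 0.117]
272 [0.001 0.001 0.208 0.208 0.208 0.204 0.207 0.208 0.207 0.001]
284 [ 0.001  0.     0.219  0.22   0.219  0.204  0.218  0.22   0.218 -0.   ]
296 [0.277 0.276 0.277 0.277 0.277 0.206 0.277 0.277 0.277   nan]
```

View pics/w3.png

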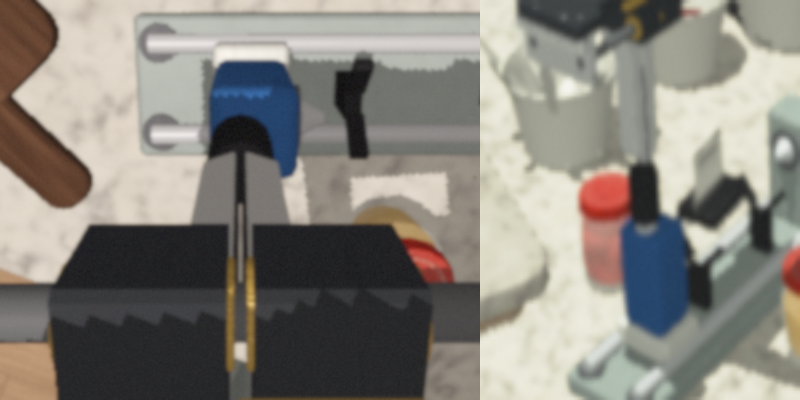

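```bash
python3 - <<'E'
from h import *
c=camera("wrist");W=cloud(c);z=W[...,2]
u=np.array([-.4067,.9135]);x=np.array([.9135,.4067]);S=np.array([.4785,.1933])
q=W[...,:2]-S;Y=q@u;X=q@x
for v in range(226,292,6):
    print(v,[(round(X[v,k]*1000),round(Y[v,k]*1000),round(z[v,k]*1000)) for k in (262,270,276,286,292,300)])
o=monitor.get_obs();print((o["ee_pos"][:2]-S)@x,(o["ee_pos"][:2]-S)@u)
E
```

```text
226 [(5, 100, 117), (10, 93, 135), (11, 90, 137), (11, 83, 137), (6, 79, 119), (5, 73, 117)]
232 [(1, 100, 116), (10, 93, 149), (11, 89, 151), (11, 83, 149), (9, 80, 143), (1, 73, 118)]
238 [(6, 98, 146), (11, 93, 161), (11, 89, 161), (11, 84, 161), (9, 80, 157), (-4, 73, 117)]
244 [(7, 97, 160), (8, 93, 164), (8, 89, 164), (8, 84, 164), (8, 80, 164), (-7, 73, 120)]
250 [(10, 96, 179), (10, 92, 179), (9, 89, 178), (10, 84, 179), (10, 81, 179), (10, 77, 179)]
256 [(10, 96, 189), (10, 92, 187), (10, 89, 188), (9, 84, 187), (10, 81, 188), (10, 77, 188)]
262 [(10, 96, 195), (9, 92, 195), (8, 89, 191), (9, 84, 194), (10, 81, 195), (9, 77, 195)]
268 [(10, 95, 203), (10, 92, 203), (8, 89, 198), (10, 84, 203), (10, 82, 203), (10, 78, 203)]
274 [(10, 95, 209), (10, 91, 210), (8, 89, 206), (10, 84, 211), (10, 82, 210), (9, 78, 209)]
280 [(9, 95, 215), (10, 91, 216), (8, 89, 212), (10, 85, 216), (10, 82, 216), (10, 79, 216)]
286 [(10, 94, 221), (10, 91, 221), (8, 89, 217), (9, 85, 221), (10, 82, 221), (9, 79, 221)]
0.001080814621614641 0.08639285213029166
```

```bash
python3 - <<'E'
from h import *
c=camera("wrist");W=cloud(c)
for v in range(243,252): print(v,(W[v,[268,274,290]]).round(4)[:, 2], end=';')
for n in ["scene"]:
    s=camera(n);V=cloud(s);z=V[...,2]
    d=np.hypot(V[...,0]-.4443,V[...,1]-.2727)
    for v in range(215,245): 
        k=[round(float(a),3) for a in z[v,182:193]]
        if v%3==0: print(v,k, d[v,187].round(3))
E
```

```text
243 [0.1628 0.1636 0.163 ];244 [0.1625 0.1636 0.1627];245 [0.1627 0.1646 0.1648];246 [0.1637 0.1726 0.1636];247 [0.1636 0.1735 0.1749];248 [0.1735 0.1741 0.1758];249 [0.1771 0.1776 0.1768];250 [0.1788 0.1788 0.1797];251 [0.1799 0.1793 0.181 ];216 [0.208, 0.208, 0.21, 0.21, 0.209, 0.205, 0.207, 0.204, 0.202, 0.2, 0.202] 0.008
219 [0.201, 0.2, 0.202, 0.202, 0.202, 0.199, 0.2, 0.196, 0.195, 0.193, 0.193] 0.009
222 [0.193, 0.193, 0.194, 0.198, 0.194, 0.192, 0.191, 0.189, 0.188, 0.189, 0.186] 0.01
225 [0.184, 0.185, 0.189, 0.189, 0.185, 0.184, 0.185, 0.182, 0.182, 0.18, 0.179] 0.009
228 [0.001, 0.172, 0.178, 0.178, 0.179, 0.181, 0.175, 0.173, 0.172, 0.172, 0.0] 0.018
231 [0.162, 0.165, 0.162, 0.163, 0.163, 0.164, 0.166, 0.165, 0.164, 0.165, 0.165] 0.002
234 [0.162, 0.162, 0.162, 0.164, 0.164, 0.162, 0.164, 0.163, 0.164, 0.163, 0.16] 0.011
237 [0.153, 0.158, 0.157, 0.155, 0.158, 0.155, 0.155, 0.155, 0.154, 0.156, 0.153] 0.011
240 [0.146, 0.147, 0.147, 0.149, 0.149, 0.149, 0.148, 0.15, 0.149, 0.147, 0.147] 0.013
243 [0.069, 0.139, 0.141, 0.141, 0.141, 0.141, 0.141, 0.141, 0.141, 0.138, 0.14] 0.014
```

The depth readings show the real fingertips at z≈0.171 while the reported TCP is 0.137, an offset of about +34 mm. That left the fingers closing above the knob. I'll open, go 39 mm lower and grip again.

>>> apply_moves(plan=[0,0,0,0,0,0,0,0,0,0,0,0,0,0,0,0,0,0,0,0,0,0,0,0,0,0,0,0,0,0,0,0,0,0,10,0,0,0,10,0,0,0,10,0,0,0,9,0,0,0,0,0], hand=0.3)

```text
time_s: 6.1
ee_pos: [0.4437, 0.2723, 0.0966]
eef_rot: [3.141, 0.003, 0.419]
force: [0.7, -0.6, -0.1]
grip_width: 0.0613
grip_force: 0.0
```

>>> apply_moves(plan=[0,0,0,0,0,0,0,0,0,0,0,0,0,0,0,0,0,0,0,0,0,0,0,0], hand=-1, squeeze=35)

```text
time_s: 6.7
ee_pos: [0.4444, 0.2727, 0.0984]
eef_rot: [3.142, -0.0, 0.419]
force: [0.3, -0.5, 2.1]
grip_width: 0.0254
grip_force: 35.0
```

>>> apply_moves(plan=[0,-4,0,0,0,-4,0,0,0,-4,0,0,0,-4,0,0,0,-4,0,0,0,-4,0,0,0,-4,0,0,0,-3,0,0,0,0,0,0])

```text
time_s: 7.6
ee_pos: [0.4315, 0.3017, 0.0984]
eef_rot: [-3.141, -0.0, 0.419]
force: [0.1, -0.3, 5.2]
grip_width: 0.0253
grip_force: 35.0
```

>>> apply_moves(plan=[0,-2,0,0,0,-1,0,0,0,0,0,0])

```text
time_s: 7.9
ee_pos: [0.4304, 0.3042, 0.0984]
eef_rot: [-3.141, -0.0, 0.419]
force: [0.9, -2.7, 5.2]
grip_width: 0.0255
grip_force: 35.0
```

>>> apply_moves(plan=[0,-2,0,0,0,-1,0,0,0,0,0,0])

```text
time_s: 8.2
ee_pos: [0.4292, 0.3069, 0.0984]
eef_rot: [-3.141, -0.0, 0.419]
force: [0.7, -2.4, 5.2]
grip_width: 0.0256
grip_force: 35.0
```

>>> apply_moves(plan=[0,-2,0,0,0,-2,0,0,0,0,0,0])

```text
time_s: 8.5
ee_pos: [0.4287, 0.308, 0.0984]
eef_rot: [3.137, 0.0, 0.418]
force: [8.1, -23.6, 8.5]
grip_width: 0.0255
grip_force: 35.0
```

>>> apply_moves(plan=[0,2,0,0,0,0,0,0,0,0,0,0,0,0,0,0,0,0,0,0,0,0,-30,0,0,0,-35,0,0,0,-40,0,0,0,0,0], hand=0.5)

```text
time_s: 9.4
ee_pos: [0.43, 0.3095, 0.2084]
eef_rot: [-3.14, -0.008, 0.419]
force: [1.3, -1.4, -0.6]
grip_width: 0.0705
grip_force: 0.0
```

>>> apply_moves(plan=[-10.5,37.7,0,0,-10.5,37.7,0,0,-10.5,37.7,0,0,-10.5,37.7,0,0,-10.5,37.7,0,0,-10.5,37.7,0,0,-10.5,37.7,0,0,-10.5,37.7,0,0,-10.5,37.7,0,0,-10.5,37.7,0,0,-10.5,37.7,0,0,-10.5,37.7,0,0,0,0,0,-0.14,0,0,0,-0.14,0,0,0,-0.14,0,0,0,-0.14,0,0,0,-0.14,0,0,0,-0.14,0,0,0,-0.14,0,0,0,-0.05])

```text
time_s: 11.4
ee_pos: [0.4973, -0.156, 0.2027]
eef_rot: [-3.141, -0.0, 1.454]
force: [0.4, -0.2, -0.4]
grip_width: 0.0706
grip_force: 0.0
```

```bash
python3 - <<'E'
from h import *
o=monitor.get_obs();print(o["ee_pos"],o["eef_rot"],o["grip_width"])
c=camera("wrist");W=cloud(c);z=W[...,2];im=c["image"];save("w4",im)
H=cv2.cvtColor(im,cv2.COLOR_RGB2HSV)
C=np.array([.4977,-.1568]);a=np.deg2rad(83.3);A=np.array([np.cos(a),np.sin(a)]);N=np.array([A[1],-A[0]])
q=W[...,:2]-C;s=q@A;n=q@N
m=(z>.075)&(z<.175)&(abs(s)<.1)&(abs(n)<.03)&(H[...,0]>8)&(H[...,0]<30)&(H[...,2]>130)
print(m.sum(),"extent",s[m].min(),s[m].max())
for t in np.arange(-.08,.08,.02):
    k=m&(s>t)&(s<t+.02)
    if k.sum()>20: print(t.round(2),k.sum(),"n",np.percentile(n[k],[1,99]).round(4),"ztop",np.percentile(z[k],97).round(4))
t=camera("top");T=cloud(t);save("t2",t["image"])
E
```

```text
[ 0.49729072 -0.15603141  0.2026661 ] [-3.14111698e+00 -3.08441185e-04  1.45426743e+00] 0.07060659606903945
7221 extent -0.06830419600819339 0.07614272206449371
-0.08 26 n [-0.0194  0.0176] ztop 0.1568
-0.06 908 n [-0.0209  0.0175] ztop 0.1659
-0.04 1231 n [-0.0201  0.017 ] ztop 0.157
-0.02 1194 n [-0.0209  0.0177] ztop 0.1457
0.0 1125 n [-0.0214  0.017 ] ztop 0.1342
0.02 1059 n [-0.0207  0.0176] ztop 0.1225
0.04 987 n [-0.0211  0.0171] ztop 0.111
0.06 691 n [-0.0204  0.017 ] ztop 0.0993
```

View pics/w4.png

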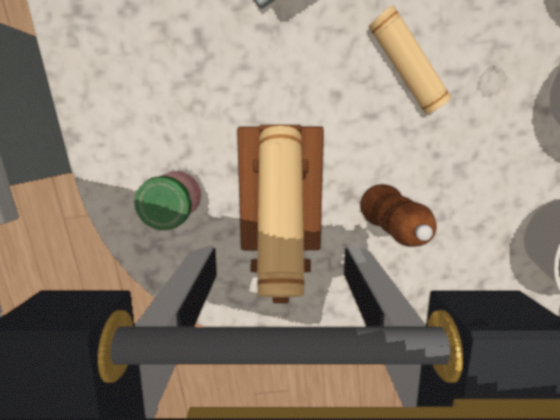

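The roller is centred at (281,210) between the open fingers at (213,270) and (347,270), and its axis height of 0.111 matches the spec. I'll descend and grip.

>>> apply_moves(plan=[0,-1,20,0,0,0,25,0,0,0,25,0,0,0,25,0,0,0,20,0,0,0,15,0,0,0,10,0,0,0,4,0,0,0,0,0])

```text
time_s: 12.4
ee_pos: [0.4963, -0.1561, 0.0591]
eef_rot: [-3.141, -0.0, 1.448]
force: [0.9, -0.0, -0.1]
grip_width: 0.0703
grip_force: 0.0
```

>>> apply_moves(plan=[0,0,0,0,0,0,0,0,0,0,0,0,0,0,0,0,0,0,0,0,0,0,0,0], hand=-1, squeeze=20)

```text
time_s: 13.0
ee_pos: [0.4974, -0.1562, 0.0599]
eef_rot: [3.139, 0.0, 1.449]
force: [5.8, 0.0, 1.4]
grip_width: 0.0395
grip_force: 20.0
```

>>> apply_moves(plan=[2.5,0,-4.3,0,2.5,0,-4.3,0,5,0,-8.7,0,5,0,-8.7,0,5,0,-8.7,0,5,0,-8.7,0,5,0,-8.7,0,5,0,-8.7,0,0,0,-25,0,0,0,-25,0,0,0,-20,0,0,0,0,0])

```text
time_s: 14.2
ee_pos: [0.5016, -0.1215, 0.1928]
eef_rot: [3.137, 0.001, 1.449]
force: [-0.4, -0.3, -2.0]
grip_width: 0.04
grip_force: 20.0
```

```bash
python3 - <<'E'
from h import *
o=monitor.get_obs();print(o["ee_pos"],o["eef_rot"],o["grip_width"],o["grip_force"],o["force"])
for nm in ("wrist","top"):
    c=camera(nm);W=cloud(c);z=W[...,2];im=c["image"]
    H=cv2.cvtColor(im,cv2.COLOR_RGB2HSV)
    C=o["ee_pos"][:2];a=o["eef_rot"][2];A=np.array([np.cos(a),np.sin(a)]);N=np.array([A[1],-A[0]])
    q=W[...,:2]-C;s=q@A;n=q@N
    m=(z>.13)&(z<.34)&(abs(s)<.11)&(abs(n)<.03)&(H[...,0]>8)&(H[...,0]<30)&(H[...,2]>110)&(H[...,1]>40)
    print(nm,m.sum(),"extent",s[m].min() if m.any() else 0,s[m].max() if m.any() else 0)
    for t in np.arange(-.1,.1,.02):
        k=m&(s>t)&(s<t+.02)
        if k.sum()>15: print(t.round(2),k.sum(),"n",np.percentile(n[k],[1,99]).round(4),"ztop",np.percentile(z[k],95).round(4),"s",s[k].mean().round(4))
E
```

```text
[ 0.50164536 -0.12147918  0.19280388] [3.13715163e+00 8.68512474e-04 1.44893040e+00] 0.039961334269620154 19.994806051254272 [-0.38234061 -0.31157241 -1.98697822]
wrist 19257 extent -0.050861742567621264 0.07402809711532636
-0.06 232 n [-0.021  0.018] ztop 0.2852 s -0.0421
-0.04 3409 n [-0.0202  0.0169] ztop 0.2884 s -0.032
-0.02 2788 n [-0.0231  0.0195] ztop 0.2742 s -0.0064
0.0 4034 n [-0.0201  0.0175] ztop 0.2664 s 0.0098
0.02 3795 n [-0.021   0.0189] ztop 0.3342 s 0.0298
0.04 3210 n [-0.0209  0.0172] ztop 0.2433 s 0.0498
0.06 1789 n [-0.0202  0.0163] ztop 0.2321 s 0.0662
top 182 extent -0.05274448153476597 0.07373918957033737
0.02 97 n [-0.0155  0.0161] ztop 0.2483 s 0.0353
0.04 66 n [-0.0145  0.016 ] ztop 0.2434 s 0.0436
```

>>> apply_moves(plan=[15,-3,0,0,30.6,-5.9,0,0,30.6,-5.9,0,0,30.6,-5.9,0,0,30.6,-5.9,0,0,30.6,-5.9,0,0,30.6,-5.9,0,0,30.6,-5.9,0,0,30.6,-5.9,0,0,30.6,-5.9,0,0,15.5,-3,0,0,0,0,0,-0.135,0,0,0,-0.135,0,0,0,-0.135,0,0,0,-0.136,0,0,0,0])

```text
time_s: 15.9
ee_pos: [0.4783, 0.19, 0.189]
eef_rot: [-3.14, -0.0, 1.992]
force: [0.0, 0.1, -2.1]
grip_width: 0.0397
grip_force: 20.0
```

```bash
python3 - <<'E'
from h import *
o=monitor.get_obs();print(o["ee_pos"],o["eef_rot"],o["grip_width"])
S=np.array([.4785,.1933]);u=np.array([-.4067,.9135]);x=np.array([.9135,.4067])
q=o["ee_pos"][:2]-S;print("ee stand x,y",q@x,q@u)
c=camera("wrist");W=cloud(c);z=W[...,2];im=c["image"];save("w5",im)
q=W[...,:2]-S;X=q@x;Y=q@u
H=cv2.cvtColor(im,cv2.COLOR_RGB2HSV)
for n,m in dict(head=(z>.106)&(z<.12)&(Y<-.09)&(abs(X)<.04),rests=(z>.05)&(z<.1)&(Y<.05)&(Y>-.09)&(abs(X)<.04)&(H[...,2]<70),knob=(z>.155)&(z<.17)&(Y>.08)&(abs(X)<.03),
   roll=(z>.16)&(z<.34)&(abs(X)<.025)&(H[...,0]>8)&(H[...,0]<30)&(H[...,1]>60)&(H[...,2]>110)).items():
    if m.sum()>5: print(n,m.sum(),"X",np.percentile(X[m],[1,99]).round(4),"Y",np.percentile(Y[m],[1,99]).round(4),"z",np.percentile(z[m],[1,99]).round(4))
E
```

```text
[0.47827072 0.18997324 0.18896179] [-3.13975012e+00 -2.62772045e-04  1.99242555e+00] 0.03967092742927352
ee stand x,y -0.0015624417018201746 -0.0029457428110562078
knob 1427 X [-0.013   0.0105] Y [0.113  0.1366] z [0.1563 0.1657]
roll 19342 X [-0.0228  0.0181] Y [-0.0429  0.0691] z [0.2173 0.3384]
```

View pics/w5.png

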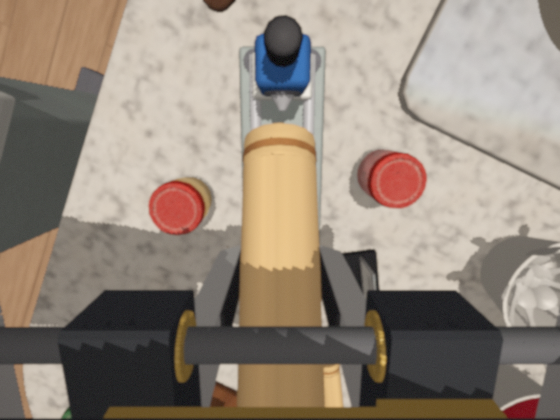

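Seen from the wrist, the roller is aligned over the stand, low end at (280,140) toward the drawn-back tailstock at (283,50). I'll lower it.

>>> apply_moves(plan=[-1,1.5,20,0,0,0,25,0,0,0,25,0,0,0,25,0,0,0,20,0,0,0,10,0,0,0,0,0])

```text
time_s: 16.65
ee_pos: [0.4801, 0.1891, 0.0639]
eef_rot: [-3.139, -0.0, 1.988]
force: [-0.2, -0.4, -2.0]
grip_width: 0.0393
grip_force: 20.0
```

>>> apply_moves(plan=[0,0,0,0,0,0,2,0,0,0,2,0,0,0,2,0,0,0,2,0,0,0,2,0,0,0,2,0,0,0,2,0,0,0,2,0], squeeze=8)

```text
time_s: 17.55
ee_pos: [0.4809, 0.1891, 0.0489]
eef_rot: [-3.141, -0.0, 1.99]
force: [-0.2, -0.6, -0.3]
grip_width: 0.0397
grip_force: 8.0
```

>>> apply_moves(plan=[0,0,2,0,0,0,2,0,0,0,2,0,0,0,2,0,0,0,2,0,0,0,0,0])

```text
time_s: 18.15
ee_pos: [0.4808, 0.1892, 0.0387]
eef_rot: [-3.141, -0.0, 1.99]
force: [-1.0, 0.8, -1.6]
grip_width: 0.0401
grip_force: 8.0
```

```bash
cat > roll.py <<'E'
from h import *
def run():
    o=monitor.get_obs();print(o["time_s"],o["ee_pos"],o["grip_width"],o["force"])
    S=np.array([.4785,.1933]);u=np.array([-.4067,.9135]);x=np.array([.9135,.4067])
    for nm in ("scene","top"):
        c=camera(nm);W=cloud(c);z=W[...,2];im=c["image"];q=W[...,:2]-S;X=q@x;Y=q@u
        H=cv2.cvtColor(im,cv2.COLOR_RGB2HSV)
        m=(z>.04)&(z<.19)&(abs(X)<.03)&(abs(Y)<.11)&(H[...,0]>8)&(H[...,0]<28)&(H[...,1]>60)&(H[...,2]>90)
        print(nm,m.sum())
        for t in np.arange(-.12,.09,.02):
            k=m&(Y>t)&(Y<t+.02)
            if k.sum()>6: print(t.round(2),k.sum(),"X",np.percentile(X[k],[2,98]).round(4),"ztop",np.percentile(z[k],90).round(4))
        if m.any(): print("Y",np.percentile(Y[m],[1,99]).round(4))
        if nm=="scene": save("s_%d"%(o["time_s"]*100),cv2.resize(im[150:310,140:320],(720,640))[:600])
E
python3 -c "import roll;roll.run()"; ls pics
```

```text
18.15 [0.48081494 0.18915112 0.03873457] 0.040084422767492224 [-0.97290479  0.78659507 -1.5623367 ]
scene 712
-0.08 17 X [-0.0206 -0.0151] ztop 0.1106
-0.06 44 X [-0.0202 -0.0052] ztop 0.12
-0.04 29 X [-0.0214  0.0121] ztop 0.1163
-0.02 47 X [-0.0122  0.0213] ztop 0.1149
0.0 144 X [-0.0228  0.0217] ztop 0.1115
0.02 147 X [-0.0214  0.0207] ztop 0.1037
0.04 153 X [-0.0223  0.009 ] ztop 0.0967
0.06 131 X [-0.0211  0.0094] ztop 0.0905
Y [-0.0688  0.0723]
top 491
-0.1 14 X [-0.0096  0.0092] ztop 0.1049
-0.08 194 X [-0.0175  0.0187] ztop 0.1301
-0.06 186 X [-0.0185  0.018 ] ztop 0.1256
-0.04 97 X [-0.0211  0.0168] ztop 0.1222
Y [-0.0811 -0.0294]
a_scene.png
a_top.png
crop.png
s_1814.png
t2.png
w1.png
w2.png
w3.png
w4.png
w5.png
```

The roller is pivoting on the tail-side rest, slope now about 16°. I'll keep lowering.

>>> apply_moves(plan=[0,0,2,0,0,0,2,0,0,0,2,0,0,0,2,0,0,0,1,0,0,0,0,0])

```text
time_s: 18.85
ee_pos: [0.4808, 0.1891, 0.0299]
eef_rot: [-3.141, -0.0, 1.99]
force: [-1.3, -1.6, -1.5]
grip_width: 0.0396
grip_force: 8.0
```

```bash
python3 -c "import roll;roll.run()"
```

```text
18.85 [0.48083439 0.18910176 0.02986214] 0.039588925596879855 [-1.34666004 -1.60311197 -1.47136357]
scene 736
-0.08 51 X [-0.0216  0.0039] ztop 0.098
-0.06 67 X [-0.0221 -0.0001] ztop 0.1008
-0.04 23 X [-0.0216  0.0098] ztop 0.1001
-0.02 42 X [-0.0138  0.0227] ztop 0.1027
0.0 140 X [-0.0222  0.0247] ztop 0.1875
0.02 125 X [-0.0219  0.0219] ztop 0.1027
0.04 127 X [-0.0215  0.0097] ztop 0.1007
0.06 157 X [-0.0212  0.0105] ztop 0.099
Y [-0.0762  0.0715]
top 486
-0.1 20 X [-0.0153  0.015 ] ztop 0.1
-0.08 180 X [-0.0171  0.0185] ztop 0.1054
-0.06 181 X [-0.0182  0.0184] ztop 0.1046
-0.04 105 X [-0.022   0.0175] ztop 0.1045
Y [-0.0808 -0.0293]
```

>>> apply_moves(plan=[0,0,1,0,0,0,1,0,0,0,0,0])

```text
time_s: 19.25
ee_pos: [0.4807, 0.189, 0.0283]
eef_rot: [-3.141, 0.0, 1.99]
force: [-5.0, -3.1, 4.8]
grip_width: 0.0399
grip_force: 8.0
```

>>> apply_moves(plan=[0,0,0,0,0,0,0,0,0,0,0,0,0,0,0,0,0,0,0,0,0,0,-10,0,0,0,-30,0,0,0,-40,0,0,0,-50,0,0,0,-10,0,0,0,0,0], hand=0.5)

```text
time_s: 20.35
ee_pos: [0.4817, 0.1894, 0.1701]
eef_rot: [3.138, 0.0, 1.99]
force: [1.2, 0.2, -0.2]
grip_width: 0.0703
grip_force: 0.0
```

```bash
python3 -c "import roll;roll.run()"
```

```text
20.35 [0.48168076 0.18938644 0.17013784] 0.07026490136199257 [ 1.24835793  0.23240827 -0.22398227]
scene 911
-0.12 9 X [-0.0032  0.0197] ztop 0.081
-0.08 87 X [-0.021   0.0072] ztop 0.1018
-0.06 100 X [-0.021   0.0055] ztop 0.1017
-0.04 103 X [-0.0212  0.0093] ztop 0.1014
-0.02 102 X [-0.0221  0.0079] ztop 0.1014
0.0 104 X [-0.0218  0.0071] ztop 0.1012
0.02 115 X [-0.022   0.0084] ztop 0.101
0.04 126 X [-0.0219  0.0089] ztop 0.1012
0.06 159 X [-0.0212  0.0106] ztop 0.0995
Y [-0.0978  0.0712]
top 712
-0.1 20 X [-0.0167  0.0127] ztop 0.1006
-0.08 184 X [-0.0183  0.0179] ztop 0.102
-0.06 185 X [-0.0192  0.0176] ztop 0.1019
-0.04 186 X [-0.019   0.0176] ztop 0.1021
-0.02 134 X [-0.0196  0.0184] ztop 0.1023
Y [-0.0809 -0.0032]
```

The roller lies level on both rests with its top at 0.101. Next I'll go back to the knob.

>>> apply_moves(plan=[0,0,-10,0.14,0,0,0,0.14,0,0,0,0.14,0,0,0,0.14,0,0,0,0.14,0,0,0,0.14,0,0,0,0.14,0,0,0,0.14,0,0,0,0.14,0,0,0,0.14,0,0,0,0.14,0,0,0,0.03,0,-26,0,0,0,-26,0,0,0,-26,0,0,0,-26,0,0,0,-26,0,0,0,0,0,0], hand=0.3)

```text
time_s: 22.25
ee_pos: [0.4263, 0.3094, 0.1761]
eef_rot: [3.141, 0.003, 0.422]
force: [0.2, -0.1, 0.4]
grip_width: 0.0613
grip_force: 0.0
```

>>> apply_moves(plan=[1,2,20,0,0,0,20,0,0,0,20,0,0,0,12,0,0,0,6,0,0,0,0,0])

```text
time_s: 22.85
ee_pos: [0.4295, 0.306, 0.0993]
eef_rot: [3.141, 0.002, 0.42]
force: [-0.9, 1.2, -1.1]
grip_width: 0.0613
grip_force: 0.0
```

>>> apply_moves(plan=[0,0,0,0,0,0,0,0,0,0,0,0,0,0,0,0,0,0,0,0,0,0,0,0], hand=-1, squeeze=35)

```text
time_s: 23.45
ee_pos: [0.4297, 0.3067, 0.1003]
eef_rot: [-3.141, -0.0, 0.42]
force: [-1.1, 0.9, 3.4]
grip_width: 0.0255
grip_force: 35.0
```

>>> apply_moves(plan=[0,3,0,0,0,3,0,0,0,3,0,0,0,3,0,0,0,3,0,0,0,3,0,0,0,3,0,0,0,3,0,0,0,0,0,0])

```text
time_s: 24.35
ee_pos: [0.4398, 0.2841, 0.1003]
eef_rot: [3.141, -0.0, 0.419]
force: [-3.2, 1.3, 5.6]
grip_width: 0.0253
grip_force: 35.0
```

>>> apply_moves(plan=[0,2,0,0,0,2,0,0,0,2,0,0,0,2,0,0,0,2,0,0,0,2,0,0,0,2,0,0,0,0,0,0])

```text
time_s: 25.15
ee_pos: [0.4454, 0.2714, 0.1003]
eef_rot: [-3.142, -0.0, 0.419]
force: [-2.0, 2.5, 6.1]
grip_width: 0.0255
grip_force: 35.0
```

```bash
python3 -c "import roll;roll.run()"
```

```text
25.15 [0.44542892 0.2714332  0.10029173] 0.025501874091350057 [-1.98325958  2.45204771  6.08367186]
scene 754
-0.12 14 X [-0.0133  0.0183] ztop 0.0945
-0.1 65 X [-0.0217  0.0078] ztop 0.1006
-0.08 102 X [-0.0227  0.0085] ztop 0.101
-0.06 95 X [-0.0218  0.0088] ztop 0.1007
-0.04 92 X [-0.0217  0.0065] ztop 0.1016
-0.02 102 X [-0.0223  0.0082] ztop 0.1026
0.0 105 X [-0.0222  0.0076] ztop 0.1027
0.02 111 X [-0.0218  0.0063] ztop 0.1031
0.04 68 X [-0.0225 -0.0051] ztop 0.1004
Y [-0.1057  0.0541]
top 1266
-0.1 154 X [-0.0189  0.0171] ztop 0.1013
-0.08 185 X [-0.0191  0.0201] ztop 0.1025
-0.06 188 X [-0.0195  0.0179] ztop 0.1024
-0.04 189 X [-0.0196  0.0178] ztop 0.1029
-0.02 185 X [-0.0192  0.0172] ztop 0.1029
0.0 188 X [-0.0191  0.0183] ztop 0.1037
0.02 114 X [-0.0193  0.0162] ztop 0.1037
0.04 63 X [-0.0188  0.0001] ztop 0.1042
Y [-0.0954  0.0509]
```

The tail end is starting to rise. I'll push in slowly and watch the force.

>>> apply_moves(plan=[0,1.5,0,0,0,1.5,0,0,0,1.5,0,0,0,1.5,0,0,0,0,0,0])

```text
time_s: 25.75
ee_pos: [0.4478, 0.2661, 0.1003]
eef_rot: [-3.141, -0.0, 0.42]
force: [-1.4, 3.6, 4.9]
grip_width: 0.0256
grip_force: 35.0
```

>>> apply_moves(plan=[0,1,0,0,0,1,0,0,0,1,0,0,0,0,0,0])

```text
time_s: 26.15
ee_pos: [0.449, 0.2634, 0.1003]
eef_rot: [-3.141, -0.0, 0.42]
force: [-2.1, 3.9, 5.8]
grip_width: 0.0254
grip_force: 35.0
```

>>> apply_moves(plan=[0,1,0,0,0,1,0,0,0,0,0,0])

```text
time_s: 26.45
ee_pos: [0.4498, 0.2617, 0.1003]
eef_rot: [-3.141, -0.0, 0.42]
force: [-3.4, 4.4, 5.4]
grip_width: 0.0259
grip_force: 35.0
```

```bash
python3 -c "import roll;roll.run()"
```

```text
26.45 [0.44979164 0.26169911 0.10030344] 0.025902084119550573 [-3.35620757  4.42571362  5.38675364]
scene 743
-0.12 32 X [-0.0197  0.0148] ztop 0.1043
-0.1 91 X [-0.022   0.0082] ztop 0.1051
-0.08 99 X [-0.022   0.0077] ztop 0.1044
-0.06 96 X [-0.022   0.0082] ztop 0.1057
-0.04 103 X [-0.0214  0.0077] ztop 0.1052
-0.02 99 X [-0.0225  0.0108] ztop 0.1049
0.0 110 X [-0.0223  0.007 ] ztop 0.1046
0.02 92 X [-0.0215  0.0073] ztop 0.1042
0.04 21 X [-0.0207 -0.015 ] ztop 0.0978
Y [-0.1079  0.0436]
top 1252
-0.12 54 X [-0.0184  0.0164] ztop 0.1042
-0.1 184 X [-0.0193  0.0175] ztop 0.1061
-0.08 187 X [-0.0191  0.0196] ztop 0.1062
-0.06 185 X [-0.0192  0.0174] ztop 0.1049
-0.04 187 X [-0.0194  0.0172] ztop 0.1058
-0.02 190 X [-0.0191  0.018 ] ztop 0.1057
0.0 149 X [-0.0189  0.017 ] ztop 0.1055
0.02 87 X [-0.0193 -0.0012] ztop 0.1054
0.04 29 X [-0.018   0.0017] ztop 0.1046
Y [-0.1041  0.0433]
```

The roller is up at a top height of 0.105 and level. One more firm push to seat it against the stop.

>>> apply_moves(plan=[0,1,0,0,0,0.7,0,0,0,0,0,0])

```text
time_s: 26.85
ee_pos: [0.4501, 0.2609, 0.1003]
eef_rot: [-3.14, -0.001, 0.42]
force: [-4.6, 10.8, 4.8]
grip_width: 0.0256
grip_force: 35.0
```

>>> apply_moves(plan=[0,0.7,0,0,0,0.5,0,0,0,0,0,0,0,0,0,0])

```text
time_s: 27.25
ee_pos: [0.4503, 0.2607, 0.1003]
eef_rot: [-3.138, -0.001, 0.42]
force: [-7.5, 16.3, 4.8]
grip_width: 0.0254
grip_force: 35.0
```

>>> apply_moves(plan=[0,0.8,0,0,0,0,0,0,0,0,0,0])

```text
time_s: 27.55
ee_pos: [0.4503, 0.2604, 0.1003]
eef_rot: [-3.138, -0.001, 0.42]
force: [-8.8, 20.5, 3.7]
grip_width: 0.0256
grip_force: 35.0
```

>>> apply_moves(plan=[0,0,0,0,0,0,0,0,0,0,0,0,0,0,0,0,0,0,0,0,0,0,-20,0,0,0,-40,0,0,0,-50,0,0,0,-40,0,0,0,0,0,0,0,0,0], hand=0.3)

```text
time_s: 28.65
ee_pos: [0.4513, 0.2582, 0.2502]
eef_rot: [3.142, -0.001, 0.42]
force: [0.6, -0.2, -0.2]
grip_width: 0.0612
grip_force: 0.0
```

```bash
python3 -c "import roll;roll.run()"
```

```text
28.65 [0.45130838 0.25819548 0.2501935 ] 0.061245045257110435 [ 0.56488888 -0.18871662 -0.19414333]
scene 738
-0.12 36 X [-0.0199  0.0142] ztop 0.1048
-0.1 91 X [-0.022   0.0063] ztop 0.1052
-0.08 97 X [-0.0218  0.0074] ztop 0.1051
-0.06 93 X [-0.0226  0.0061] ztop 0.1051
-0.04 100 X [-0.0216  0.0084] ztop 0.1056
-0.02 103 X [-0.0219  0.0084] ztop 0.1052
0.0 107 X [-0.0211  0.0073] ztop 0.1051
0.02 94 X [-0.0225  0.0056] ztop 0.1043
0.04 15 X [-0.0207 -0.0174] ztop 0.0944
Y [-0.1077  0.0425]
top 1389
-0.12 56 X [-0.019   0.0167] ztop 0.1054
-0.1 179 X [-0.019   0.0177] ztop 0.1061
-0.08 188 X [-0.0188  0.0201] ztop 0.1064
-0.06 186 X [-0.0194  0.0173] ztop 0.1064
-0.04 187 X [-0.0193  0.0172] ztop 0.1059
-0.02 188 X [-0.0195  0.0181] ztop 0.106
0.0 186 X [-0.0189  0.0176] ztop 0.1057
0.02 179 X [-0.0188  0.0186] ztop 0.1064
0.04 40 X [-0.0176  0.0178] ztop 0.1043
Y [-0.1044  0.0431]
```

The roller is level with its top at 0.105, spanning y from about -0.105 to +0.043 (middle about -0.031), and the gripper is clear.

```bash
python3 -c "
from station import ctrl
print(ctrl.hand_in())"
```

```text
the job is handed in; nothing more can be done
None
```

The roller is back in its stand, lifted off the rests and level between the two cones. I pushed the tailstock in until it stopped (about 22 N) and let go; the gripper was well clear when I handed the job in at about 29 s. I gave the jars, the mill and the card holder room but did not re-check them, and the hand-in gave no verdict.

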